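# Lock out the polishing lathe, right the toppled acrylic-liquid bottle, reset the stop

## Robot

A 6-joint arm with a two-finger parallel gripper is mounted at the origin on a cart in front of the work surface, level with it; the furniture and walls round the work are solid. World frame = base frame: x ahead of the robot, y to its left, z up, the work surface at z = 0. Lengths are in m, angles in degrees, forces in N, time in s.
With the tool pointing down it reaches from about 0.35 to 0.775 m from the base axis. Payload 7.3 kg.
Tool frame: the origin (TCP) lies at the very end of the fingers, on their centre line; the grasp point (between the pads) lies ctrl.tcp_to_grasp behind it (ctrl.tcp_to_grasp is the distance from the TCP to the grasp point, in m); z points along the fingers, y is the line along which they close (so a half turn about z gives the same grasp; the last joint's range is limited). The gripper opens to 92 mm and grips with 3 to 60 N. Pads are 19 mm wide; open, the fingers measure 130 mm over their backs; the gripper's body (75 mm by 190 mm) begins 47 mm behind the grasp point.
Start: joints at [-85.084, 19.595, 87.324, -0, 73.075, -8.365], TCP at [0.121, -0.511, 0.227] pointing down, gripper open.
Joint ranges: [-145.02, 145.02], [-44.19, 115.74], [2.07, 154.8], [-57.11, 237.11], [16.16, 152.29], [-177.93, 177.93]. Speed limits (degrees/s): [147.25, 147.25, 180, 180, 180, 180].

## Interface

Orientations are given as [roll, pitch, yaw] about the fixed x, y, z axes, in that order (R = Rz(yaw) Ry(pitch) Rx(roll)).
In Python, from bench import ctrl, optics gives the robot as it stands. The module is installed in compiled form; this text tells all that it offers.
- The arm moves only by the tool carry_out, never from a script. Its arguments are lists of equal length, an entry for each row: "translation": the shift along the tool's x, y, z in m, a list of three; "spin": the turn about the tool's z in rad; "gripper": the closure, from -1 (fully open) to 1 (shut). In form: {"translation": [[x, y, z], ...], "spin": [spin, ...], "gripper": [gripper, ...]}. A call has exactly 8 rows; each row shifts and turns the commanded pose from where the row before left it, along the tool's axes as they then stand; what a row does not reach is not made up. A row lasts 1/10 s, in which the tool goes at most 50 mm and 8.59 degrees, less where a joint would pass 70% of its speed; a pose out of reach is approached as far as the arm can. A call is refused whole if a number of a shift passes 0.05 or a number of a turn 0.15, either way. A call with a gripper value outside its range is refused whole. The fingers move at their own pace and stop on an object; the grip force is fixed at half the most. Time passes only in rows, so rows that do not move let the fingers close, or fill a call up. It gives the time, the measured TCP pose, the force, the opening and the grip force at its end, in the units of the state.
- ctrl.observe(): the state, without advancing time (a new reading comes with each control period).
- optics.camera(name): name is "scene" or "top" or "wrist"; returns a dict with "pixels" (420x560x3 uint8, red, green, blue), "z_map" (420x560 float32, m along the optical axis (not along the pixel's ray), 0 where there is no reading), "fx", "fy", "cx", "cy" (pixels), "extrinsics" (4x4, takes a point from camera to world coordinates). Camera axes: x right, y down, z forward; pixel columns grow to the right and rows downward; lengths in m; the calibration is good to about 2 mm. A picture is of the moment at which its call begins.
- ctrl.sign_off(): hands the job in; it is judged then, once.
The state is a dict: "time": time; "joint_pos": joint angles; "dq": joint speeds; "joint_torque": joint torques, N m; "eef_pos": TCP position; "orientation": TCP orientation; "wrist_force": force on the tool from outside, world axes, zero at the start; "wrist_torque": the same for the moment, N m; "opening": finger opening in m; "finger_force": force on a finger pad.
Only numpy, scipy, OpenCV 4.12 (cv2) and the standard library are available. Lean on these libraries where they do the work, as an engineer would, in place of code of your own. Each camera call takes 0.05 s, during which the arm holds its last target. There are 200 camera calls.

## Task

The bottle of flammable acrylic liquid has been knocked over next to the polishing lathe: before you touch it, press the lathe's red emergency-stop mushroom in until it stays locked in. Then stand the bottle upright in the steel tray next to the powder jar, setting it down gently, and let go of it. When it stands, turn the mushroom clockwise until it springs back out, and leave the powder jar and the pumice pot where they are.

Things in the scene. Friction and masses are not known exactly. Their poses are not given: they have to be found in the camera images.
- liquid_bottle: white round rigid bottle with ribbed red screw cap, 175 mm tall, 0.19 to 0.38 kg: body 64 mm in diameter up to 148 mm from the base, cap 40 mm in diameter above. It starts lying on the worktop to the left of the lathe, its axis 32 mm up. Origin: centre of its base; z runs from the base along the axis to the cap
- set_tray: shallow rectangular stainless-steel tray fixed on the worktop, 106 mm (x) by 182 mm (y) outside, walls 3 mm thick and 14 mm high, floor 3 mm thick. Origin: centre of its underside; z up. The powder jar stands in its half at +y; the half at -y, centred at y = -44 mm, is free for the bottle
- powder_jar: white round jar with a green label, 76 mm in diameter, 106 mm tall, loose, standing in the +y half of the tray. Origin: centre of its base; z up. A bystander
- pumice_pot: small round pot with a grey lid, 69 mm in diameter, 41 mm high, loose, standing to the right of the stop console. Origin: centre of its base; z up. A bystander
- lathe_guard: white fixed splash shield over the lathe's wheel, between the lathe and the tray, an obstacle: it reaches 85 mm from its origin to the left and right, 75 mm away from and 35 mm toward the robot, and 100 mm above its origin. Origin: its hinge line's middle, about 155 mm above the worktop; it does not move
- stop_console: grey desk console with the lathe's emergency stop, fixed on the worktop to the right of the lathe, 110 mm deep (x), 84 mm wide (y), 68 mm high at the back. The outward normal of its sloping top face leans 30 degrees from vertical, from +z toward the console's own -x (its front). Origin: centre of its underside; z up
- stop_head (a point): centre of the top of the red mushroom head, moving with it. The head is round, 40 mm in diameter, 20 mm thick, with a ribbed rim; its axis is square to the console's sloping face. With the stop out, this point is 37 mm from that face and the head's underside 17 mm; locked in, both are 8 mm nearer the face
- stop_press (a joint): how far the mushroom is pushed in along its axis, in m: 0 = out; it latches once pushed past about 0.009 with 5 to 6 N and then, let go, stays locked at about 0.008; 0.012 = hard stop
- stop_turn (a joint): how far the mushroom is turned clockwise (seen from outside, looking at the head), in rad: 0 = rest, 0.85 = hard stop. A locked stop is freed by turning it past about 0.4; let go, it then springs out, and turns back to 0 by itself over about a second

How it is judged:
By the outcome, as a careful person would: the job done as asked, in the order asked, and still so for the second after the job is handed in, with the robot touching nothing.
It also fails if it takes over 72 s, if anything falls off the work surface, if the arm or the gripper's body presses on something with over 40 N, if the wrist force passes 120 N, or if a joint passes its speed limit or range.

## Working session

There is one attempt and no reset: what is moved stays moved. The work goes in short steps, Python scripts to look and compute and a tool call to move; the robot and the scene stay as the last step left them, time stands still between calls to the robot, and variables do not carry over. Pictures are saved under pics/ and viewed, at most 10 in all, crops included, and the job is handed in when it is done.

Besides the shell and the picture viewer there is one more tool, called by a JSON object that holds its "api" and its "payload". carry_out: Moves the arm, as the interface text tells. Its arguments: {"type":"object","properties":{"translation":{"type":"array","items":{"type":"array","items":{"type":"number"}}},"spin":{"type":"array","items":{"type":"number"}},"gripper":{"type":"array","items":{"type":"number"}}},"required":["translation","spin","gripper"]}

```bash
mkdir -p pics
cat > h.py <<'E'
import numpy as np, cv2
from bench import ctrl, optics
def snap(n,f=None):
    d=optics.camera(n)
    if f: cv2.imwrite(f,cv2.cvtColor(d["pixels"],cv2.COLOR_RGB2BGR))
    v,u=np.mgrid[:420,:560]; z=d["z_map"]
    P=np.stack([(u-d["cx"])/d["fx"]*z,(v-d["cy"])/d["fy"]*z,z,np.ones_like(z)],-1)@np.asarray(d["extrinsics"]).T
    W=P[...,:3].copy(); W[z==0]=np.nan
    return d,W
E
python3 - <<'E'
from h import *
for n in("scene","top"):
    d,W=snap(n,f"pics/{n}1.png"); np.savez(f"{n}.npz",W=W,p=d["pixels"]); print(n,np.round(d["extrinsics"],3).tolist(),d["fx"],d["cx"])
s=ctrl.observe();print(s,ctrl.tcp_to_grasp)
E
```

```text
scene [[-0.862, -0.388, 0.327, 0.026], [-0.507, 0.669, -0.543, 0.798], [-0.008, -0.634, -0.773, 1.348], [0.0, 0.0, 0.0, 1.0]] 514.5032234358785 282.6322075677219
top [[0.015, -0.989, 0.148, 0.274], [-1.0, -0.017, -0.01, -0.022], [0.012, -0.147, -0.989, 1.646], [0.0, 0.0, 0.0, 1.0]] 519.0593520516849 277.6896499137227
{'time': 0.1, 'joint_pos': array([-8.50835369e+01,  1.96321180e+01,  8.73705543e+01, -9.38132282e-04,
        7.30765894e+01, -8.36306391e+00]), 'dq': array([-0.06265727, -0.09238431, -0.15353591,  0.11284221,  0.00489958,
        0.14740296]), 'joint_torque': array([ 1.70973122e-03, -4.32003200e+01, -2.44694263e+01,  7.18804006e-02,
        5.25249972e-02, -5.10034954e-05]), 'eef_pos': array([ 0.12059764, -0.51058659,  0.22612476]), 'orientation': array([-1.79921451e+02, -1.06406406e-02,  1.32797934e+01]), 'wrist_force': array([ 0.12088422, -0.24322119, -0.29035795]), 'wrist_torque': array([-0.0236346 ,  0.01566894,  0.02226868]), 'finger_force': 0.0, 'opening': 0.09165005702865876} 0.0188
```

View pics/scene1.png

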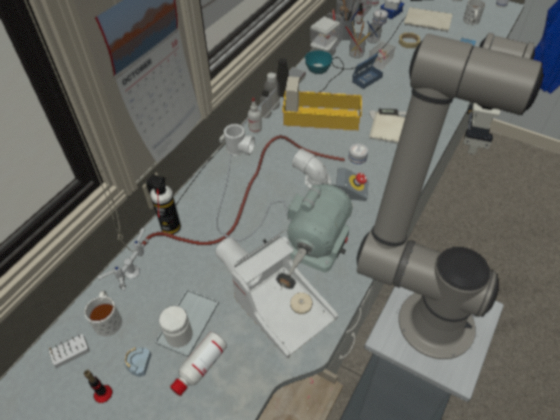

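View pics/top1.png

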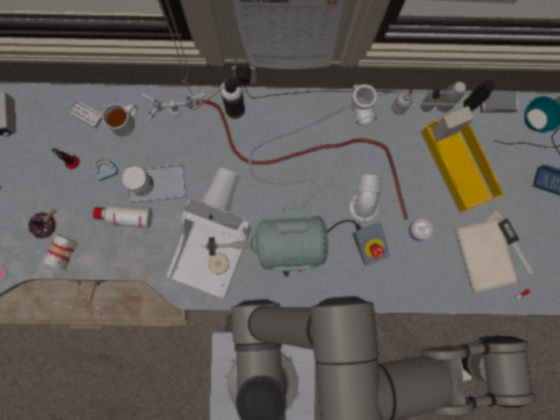

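The scene view shows the bottle lying with its red cap outward, at about (200,362). In the top view:
- bottle: (123,216), cap at (99,213)
- tray: (160,183)
- jar: (137,180)
- console: (371,244), mushroom at (376,250)
- pot: (422,229)
- shield: (218,212)

Next I'll measure these from the depth maps.

```bash
cat > m.py <<'E'
from h import *
def fit(n):
    f=np.load(n+".npz");W=f["W"];p=f["p"].astype(int);hsv=cv2.cvtColor(f["p"],cv2.COLOR_RGB2HSV)
    X,Y,Z=W[...,0],W[...,1],W[...,2]
    red=((hsv[...,0]<8)|(hsv[...,0]>172))&(hsv[...,1]>150)&(hsv[...,2]>70)
    k,lab,st,c=cv2.connectedComponentsWithStats((red&np.isfinite(Z)).astype(np.uint8))
    print(n)
    for i in range(1,k):
        if st[i,4]>12:
            q=W[lab==i]; print(" red",c[i].round(),st[i,4],np.nanmedian(q,0).round(3),"zmax",np.nanpercentile(q[:,2],95).round(3))
    return W,p,hsv
if __name__=="__main__":
  for n in("scene","top"):
    W,p,h=fit(n)
    print(" table z",np.nanmedian(W[...,2][(abs(W[...,2])<.02)]).round(4))
    for nm,(u,v) in ({"bot":(123,216),"jar":(137,178),"tray":(165,184),"pot":(422,229),"cons":(371,238),"guard":(214,213)} if n=="top" else {"bot":(205,362),"jar":(174,317),"tray":(200,316),"pot":(358,151),"cons":(346,183),"guard":(258,258)}).items():
        print(" ",nm,W[v-1:v+2,u-1:u+2].reshape(-1,3).mean(0).round(3))
E
python3 m.py
python3 - <<'E'
import cv2,numpy as np
s=cv2.imread("pics/scene1.png");t=cv2.imread("pics/top1.png")
a=cv2.resize(t[150:270,75:255],None,fx=4,fy=4,interpolation=cv2.INTER_CUBIC)[:,:]
cv2.imwrite("pics/c1.png",a)
b=np.hstack([cv2.resize(s[135:210,320:380],(400,500),interpolation=cv2.INTER_CUBIC),cv2.resize(t[205:280,340:400],(400,500),interpolation=cv2.INTER_CUBIC)])
cv2.imwrite("pics/c2.png",b)
E
```

```text
scene
 red [360. 179.] 35 [ 0.403 -0.33   0.076] zmax 0.085
 red [178. 387.] 137 [0.505 0.528 0.047] zmax 0.053
 red [104. 395.] 147 [0.671 0.638 0.011] zmax 0.018
 table z 0.0014
  bot [0.483 0.442 0.054]
  jar [0.607 0.398 0.109]
  tray [0.594 0.323 0.003]
  pot [ 0.476 -0.481  0.04 ]
  cons [nan nan nan]
  guard [0.497 0.151 0.153]
top
 red [ 73. 163.] 79 [0.671 0.62  0.01 ] zmax 0.019
 red [ 97. 213.] 73 [0.508 0.522 0.045] zmax 0.052
 red [376. 251.] 90 [ 0.402 -0.338  0.076] zmax 0.083
 red [ 59. 256.] 28 [0.374 0.626 0.051] zmax 0.06
 red [525. 292.] 20 [ 0.285 -0.814  0.015] zmax 0.021
 table z -0.0003
  bot [0.497 0.437 0.062]
  jar [0.607 0.388 0.109]
  tray [0.612 0.325 0.003]
  pot [ 0.475 -0.49   0.041]
  cons [ 0.442 -0.326  0.06 ]
  guard [0.489 0.141 0.208]
```

View pics/c1.png

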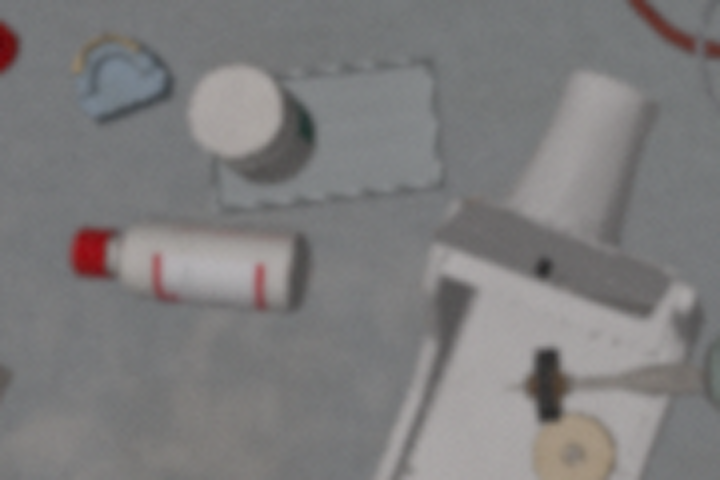

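View pics/c2.png

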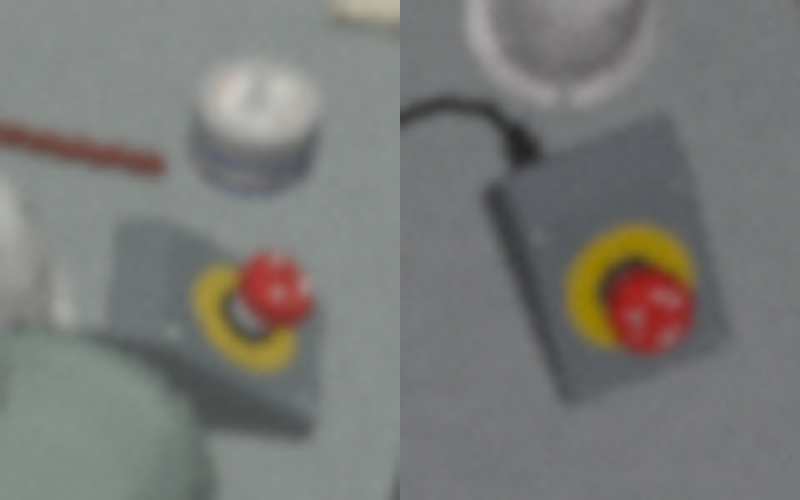

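The tray crop shows the bottle's cap at (92,252) and its base end at (300,270), clear of the tray wall. The console crop shows the mushroom leaning down and to the right, so the console is yawed by about 20°. Now I'll fit the geometry.

```bash
cat > fit.py <<'E'
from h import *
from scipy.optimize import least_squares
A={n:np.load(n+".npz")["W"].reshape(-1,3) for n in("scene","top")}
H={n:cv2.cvtColor(np.load(n+".npz")["p"],cv2.COLOR_RGB2HSV).reshape(-1,3).astype(int) for n in A}
def box(n,x0,x1,y0,y1,z0,z1):
    W=A[n];return (W[:,0]>x0)&(W[:,0]<x1)&(W[:,1]>y0)&(W[:,1]<y1)&(W[:,2]>z0)&(W[:,2]<z1)
for n in A:
    W=A[n];h=H[n];print(n)
    m=box(n,.42,.56,.32,.56,.012,.075);q=W[m]
    def f(p): # bottle axis: y param, x=a+b*(y-.43), z=c ; body r .032
        b=q[q[:,1]<.48];d=np.array([p[1],1,0])/np.hypot(p[1],1);r=b-np.array([p[0],.43,p[2]]);return np.linalg.norm(r-np.outer(r@d,d),axis=1)-.032
    s=least_squares(f,[.49,.1,.032],loss="soft_l1",f_scale=.003);a,b,c=s.x
    d=np.array([b,1,0])/np.hypot(b,1);t=(q-[a,.43,c])@d
    print(" bottle pt",s.x.round(4),"dir yaw",np.degrees(np.arctan2(d[1],d[0])).round(1),"t range",np.percentile(t,[.5,2,98,99.5]).round(4),"base",(np.array([a,.43,c])+d*np.percentile(t,1)).round(3),"cap end",(np.array([a,.43,c])+d*np.percentile(t,99)).round(3),len(q))
    m=box(n,.53,.68,.3,.46,.1,.115);q=W[m];(cx,cy),r=cv2.minEnclosingCircle(q[:,:2].astype(np.float32));print(" jar",q.mean(0).round(4),cx,cy,r)
    m=box(n,.42,.53,-.55,-.43,.035,.048);q=W[m];(cx,cy),r=cv2.minEnclosingCircle(q[:,:2].astype(np.float32));print(" pot",q.mean(0).round(4),cx,cy,r)
    m=box(n,.36,.52,-.41,-.27,.012,.069)&(h[:,1]<75);q=W[m]
    for _ in range(8):
        M=np.c_[q[:,:2],np.ones(len(q))];k=np.linalg.lstsq(M,q[:,2],rcond=None)[0];e=abs(M@k-q[:,2]);q=q[e<max(.002,np.median(e)*2)]
    nn=np.array([-k[0],-k[1],1]);nn/=np.linalg.norm(nn);print(" console normal",nn.round(3),"lean",np.degrees(np.arccos(nn[2])).round(1),"az",np.degrees(np.arctan2(nn[1],nn[0])).round(1),len(q),"z at .42,-.33",(k@[.42,-.33,1]).round(4))
    m=box(n,.36,.45,-.38,-.29,.05,.11)&(h[:,1]>150);q=W[m];u=(q-[.42,-.33,k@[.42,-.33,1]])@nn;top=q[u>np.percentile(u,90)-.006]
    print(" head u",np.percentile(u,[5,50,90,97]).round(4),"top c",top.mean(0).round(4),len(top))
    m=box(n,.5,.72,.24,.5,.0075,.02);q=W[m];print(" tray rim n",len(q),"rect",cv2.minAreaRect(q[:,:2].astype(np.float32)) if len(q)>5 else None)
E
python3 fit.py
```

```text
scene
 bottle pt [0.5046 0.0771 0.0319] dir yaw 85.6 t range [-0.0657 -0.0621  0.1067  0.1079] base [0.5   0.366 0.032] cap end [0.513 0.537 0.032] 1571
 jar [0.6087 0.4018 0.109 ] 0.6103910207748413 0.39972275495529175 0.03835289552807808
 pot [ 0.4778 -0.4868  0.0413] 0.4767605662345886 -0.49020010232925415 0.037857964634895325
 console normal [-0.427 -0.118  0.897] lean 26.3 az -164.6 242 z at .42,-.33 0.0454
 head u [0.0022 0.0278 0.0402 0.041 ] top c [ 0.4015 -0.3305  0.0797] 24
 tray rim n 487 rect ((0.6082237958908081, 0.3719084858894348), (0.21605512499809265, 0.2533245086669922), 0.20428907871246338)
top
 bottle pt [0.5027 0.0807 0.0305] dir yaw 85.4 t range [-0.0684 -0.0675  0.1005  0.1048] base [0.497 0.362 0.03 ] cap end [0.511 0.534 0.03 ] 1087
 jar [0.6082 0.3982 0.1071] 0.6086111664772034 0.3990078270435333 0.03794373944401741
 pot [ 0.4756 -0.4877  0.0406] 0.47567039728164673 -0.4889966547489166 0.03499668464064598
 console normal [-0.426 -0.134  0.895] lean 26.5 az -162.5 331 z at .42,-.33 0.0457
 head u [0.0014 0.0307 0.0397 0.0424] top c [ 0.3996 -0.34    0.0769] 69
 tray rim n 318 rect ((0.6304646134376526, 0.3619014620780945), (0.21773986518383026, 0.2435489147901535), 29.868572235107422)
```

{"api": "carry_out", "payload": {"translation": [[0.035,-0.012,0],[0.035,-0.012,0],[0.035,-0.012,0],[0.035,-0.012,0],[0.035,-0.012,0],[0.035,-0.012,0],[0.035,-0.012,0],[0,0,0]], "spin": [0,0,0,0,0,0,0,0], "gripper": [1,1,1,1,1,1,1,1]}}

```text
time: 0.9
eef_pos: [0.3425, -0.3704, 0.2264]
orientation: [-179.9, -0.1, 13.5]
wrist_force: [-0.6, -0.5, 0.1]
opening: 0.0326
finger_force: 0.0
```

```bash
cat > wr.py <<'E'
import sys
from h import *
d,W=snap("wrist",sys.argv[1]); np.savez("wrist.npz",W=W,p=d["pixels"])
print(np.round(d["extrinsics"],3).tolist()); s=ctrl.observe();print(s["time"],s["eef_pos"],s["orientation"],s["wrist_force"],s["opening"])
E
python3 wr.py pics/w1.png
python3 - <<'E'
from h import *
f=np.load("wrist.npz");W=f["W"].reshape(-1,3);h=cv2.cvtColor(f["p"],cv2.COLOR_RGB2HSV).reshape(-1,3).astype(int)
m=(W[:,0]>.35)&(W[:,0]<.52)&(W[:,1]>-.41)&(W[:,1]<-.26)&(W[:,2]>.015)&(W[:,2]<.069)&(h[:,1]<75);q=W[m]
for _ in range(10):
    M=np.c_[q[:,:2],np.ones(len(q))];k=np.linalg.lstsq(M,q[:,2],rcond=None)[0];e=abs(M@k-q[:,2]);q=q[e<max(.0015,np.median(e)*2)]
nn=np.array([-k[0],-k[1],1]);nn/=np.linalg.norm(nn);print(nn,np.degrees(np.arccos(nn[2])),np.degrees(np.arctan2(nn[1],nn[0])),len(q))
red=((h[:,0]<8)|(h[:,0]>172))&(h[:,1]>130)&(h[:,2]>60)&(W[:,0]>.34)&(W[:,0]<.46)&(W[:,1]>-.40)&(W[:,1]<-.28)
q=W[red];u=q@nn-(np.array([.42,-.33,k@[.42,-.33,1]])@nn);print(len(q),np.percentile(u,[2,25,50,75,90,98]).round(4))
t=q[abs(u-np.percentile(u,70))<.004];print("top mean",t.mean(0),len(t),"minmax",t.min(0),t.max(0))
E
```

```text
[[0.235, -0.939, -0.251, 0.41], [-0.972, -0.227, -0.059, -0.354], [-0.002, 0.258, -0.966, 0.384], [0.0, 0.0, 0.0, 1.0]]
0.95 [ 0.34100224 -0.37163813  0.226379  ] [-1.79962244e+02  1.59291210e-02  1.34959181e+01] [ 0.07370578 -1.66581449  0.26497329] 0.028243432308497997
[-0.46069119 -0.18063856  0.86898408] 29.659202932989636 -158.58968773453574 4509
1525 [0.0224 0.0332 0.0357 0.0367 0.0373 0.038 ]
top mean [ 0.40121778 -0.3430011   0.07648046] 1217 minmax [ 0.38243874 -0.36270676  0.06250343] [ 0.41806266 -0.32487946  0.08413494]
```

The wrist fit gives a lean of 29.7° and a console yaw of 21.4°, with the head's top at about (0.401, -0.343, 0.076). That agrees with the stated 30°.

{"api": "carry_out", "payload": {"translation": [[0,0,0],[0.0122,-0.001,0.034],[0.0122,-0.001,0.034],[0.0122,-0.001,0.034],[0.0122,-0.001,0.034],[0,0,0],[0,0,0],[0,0,0]], "spin": [-0.138,0,0,0,0,0,0,0], "gripper": [1,1,1,1,1,1,1,1]}}

```text
time: 1.75
eef_pos: [0.3838, -0.3531, 0.0925]
orientation: [179.8, -0.0, 21.1]
wrist_force: [-0.3, -0.2, -0.6]
opening: 0.0004
finger_force: 0.0
```

{"api": "carry_out", "payload": {"translation": [[0.002,-0.003,0.0035],[0.002,0,0.0035],[0.002,0,0.0035],[0.002,0,0.0035],[0.001,0,0.00175],[0.001,0,0.00175],[0.001,0,0.00175],[0.001,0,0.00175]], "spin": [0,0,0,0,0,0,0,0], "gripper": [1,1,1,1,1,1,1,1]}}

```text
time: 2.55
eef_pos: [0.3941, -0.3445, 0.0697]
orientation: [180.0, -0.0, 21.2]
wrist_force: [-1.5, -1.4, 3.8]
opening: 0.0003
finger_force: 1.7
```

{"api": "carry_out", "payload": {"translation": [[0.001,0,0.00175],[0.001,0,0.00175],[0.0005,0,0.0009],[0,0,0],[0,0,0],[0,0,0],[0,0,0],[0,0,0]], "spin": [0,0,0,0,0,0,0,0], "gripper": [1,1,1,1,1,1,1,1]}}

```text
time: 3.35
eef_pos: [0.396, -0.3441, 0.0664]
orientation: [179.9, 0.0, 21.2]
wrist_force: [-6.1, -0.3, 12.7]
opening: 0.0006
finger_force: 7.0
```

{"api": "carry_out", "payload": {"translation": [[-0.003,0,-0.005],[-0.004,0,-0.007],[-0.005,0,-0.03],[-0.012,0,-0.04],[-0.012,0,-0.04],[-0.012,0,-0.04],[0,0,0],[0,0,0]], "spin": [0,0,0,0,0,0,0,0], "gripper": [1,1,1,1,-1,-1,-1,-1]}}

```text
time: 4.15
eef_pos: [0.3514, -0.361, 0.2278]
orientation: [179.9, -0.0, 21.2]
wrist_force: [0.5, -0.3, -0.1]
opening: 0.028
finger_force: 0.0
```

```bash
python3 wr.py pics/w2.png
cat > head.py <<'E'
from h import *
f=np.load("wrist.npz");W=f["W"].reshape(-1,3);h=cv2.cvtColor(f["p"],cv2.COLOR_RGB2HSV).reshape(-1,3).astype(int)
m=(W[:,0]>.35)&(W[:,0]<.52)&(W[:,1]>-.41)&(W[:,1]<-.26)&(W[:,2]>.015)&(W[:,2]<.069)&(h[:,1]<75);q=W[m]
for _ in range(10):
    M=np.c_[q[:,:2],np.ones(len(q))];k=np.linalg.lstsq(M,q[:,2],rcond=None)[0];e=abs(M@k-q[:,2]);q=q[e<max(.0015,np.median(e)*2)]
nn=np.array([-k[0],-k[1],1]);nn/=np.linalg.norm(nn);print(nn,np.degrees(np.arccos(nn[2])),np.degrees(np.arctan2(nn[1],nn[0])),len(q))
red=((h[:,0]<8)|(h[:,0]>172))&(h[:,1]>130)&(h[:,2]>60)&(W[:,0]>.34)&(W[:,0]<.46)&(W[:,1]>-.40)&(W[:,1]<-.28)
q=W[red];u=q@nn-(np.array([.42,-.33,k@[.42,-.33,1]])@nn);print(len(q),np.percentile(u,[2,25,50,75,90,98]).round(4))
t=q[abs(u-np.percentile(u,70))<.004];print("top mean",t.mean(0),len(t),"minmax",t.min(0),t.max(0))
E
python3 head.py
```

```text
[[0.362, -0.901, -0.241, 0.416], [-0.932, -0.349, -0.094, -0.335], [0.001, 0.259, -0.966, 0.386], [0.0, 0.0, 0.0, 1.0]]
4.2 [ 0.35121134 -0.36036843  0.22653922] [-1.79924942e+02  9.27330054e-03  2.11751629e+01] [ 1.69634687 -0.42998793 -0.46061952] 0.031655754953563424
[-0.46183266 -0.18114604  0.86827225] 29.74151914361391 -158.5832465169642 4522
1385 [0.0141 0.0251 0.0276 0.0286 0.0292 0.0298]
top mean [ 0.40509651 -0.34104692  0.06967902] 1096 minmax [ 0.38725655 -0.36114839  0.05708989] [ 0.42201597 -0.32225177  0.07692612]
```

The mushroom is locked in, with the head 8.1 mm nearer the face. I'll rise and cross over to the bottle, above the guard.

{"api": "carry_out", "payload": {"translation": [[0,0,-0.05],[0,0,-0.05],[0.0238,-0.039,-0.02],[0.0238,-0.039,-0.01],[0.0238,-0.039,0],[0.0238,-0.039,0],[0.0238,-0.039,0],[0.0238,-0.039,0]], "spin": [0,0,0,0,0,0,0,0], "gripper": [-1,-1,-1,-1,-1,-1,-1,-1]}}

```text
time: 5.0
eef_pos: [0.3998, -0.0888, 0.3555]
orientation: [-179.8, 0.1, 21.2]
wrist_force: [0.8, 0.1, 0.1]
opening: 0.0907
finger_force: 0.0
```

{"api": "carry_out", "payload": {"translation": [[0.0238,-0.039,0],[0.0238,-0.039,0],[0.0238,-0.039,0],[0.0238,-0.039,0],[0.0238,-0.039,0],[0.0238,-0.039,0],[0.0238,-0.039,0],[0.0238,-0.039,0]], "spin": [0,0,0,0,0,0,0,0], "gripper": [-1,-1,-1,-1,-1,-1,-1,-1]}}

```text
time: 5.8
eef_pos: [0.4643, 0.2709, 0.355]
orientation: [180.0, 0.2, 21.2]
wrist_force: [1.4, -0.6, 0.6]
opening: 0.0916
finger_force: 0.0
```

{"api": "carry_out", "payload": {"translation": [[0.0238,-0.039,0],[0,0,0],[0,0,0],[0,0,0],[0,0,0],[0,0,0],[0,0,0],[0,0,0]], "spin": [-0.14,-0.14,-0.14,-0.14,-0.14,-0.14,-0.14,-0.14], "gripper": [-1,-1,-1,-1,-1,-1,-1,-1]}}

```text
time: 6.6
eef_pos: [0.4725, 0.3139, 0.3547]
orientation: [-179.8, 0.1, 85.7]
wrist_force: [-0.0, -0.3, -0.8]
opening: 0.0916
finger_force: 0.0
```

```bash
python3 wr.py pics/w3.png
cat > bt.py <<'E'
from h import *
from scipy.optimize import least_squares
f=np.load("wrist.npz");W=f["W"].reshape(-1,3);h=cv2.cvtColor(f["p"],cv2.COLOR_RGB2HSV).reshape(-1,3).astype(int)
X,Y,Z=W.T
print("table",np.nanmedian(Z[(abs(Z)<.012)&(X<.56)]))
m=(X>.42)&(X<.555)&(Y>.3)&(Y<.57)&(Z>.012)&(Z<.075);q=W[m]
def fn(p):
    b=q[(q[:,1]<.48)];d=np.array([p[1],1,0])/np.hypot(p[1],1);r=b-np.array([p[0],.43,p[2]]);return np.linalg.norm(r-np.outer(r@d,d),axis=1)-.032
s=least_squares(fn,[.5,.1,.032],loss="soft_l1",f_scale=.002);a,b,c=s.x;d=np.array([b,1,0])/np.hypot(b,1);o=np.array([a,.43,c]);t=(q-o)@d
print("bottle",s.x,"yaw",np.degrees(np.arctan2(1,b)),"base",o+d*np.percentile(t,.5),"cap",o+d*np.percentile(t,99.5),"top z",np.percentile(q[:,2],99))
r=m&((h[:,0]<8)|(h[:,0]>172))&(h[:,1]>130);tr=(W[r]-o)@d;tr=tr[tr>.05];print("cap t",np.percentile(tr,[2,98]))
w=(X>.5)&(X<.7)&(Y>.24)&(Y<.52)&(Z>.007)&(Z<.02);print("rim",w.sum(),cv2.minAreaRect(W[w][:,:2].astype(np.float32)))
j=(X>.54)&(X<.7)&(Y>.3)&(Y<.5)&(Z>.1)&(Z<.115);print("jar",W[j].mean(0),j.sum())
E
python3 bt.py
```

```text
[[0.997, -0.07, -0.022, 0.478], [-0.074, -0.963, -0.261, 0.384], [-0.003, 0.262, -0.965, 0.512], [0.0, 0.0, 0.0, 1.0]]
6.65 [0.47241967 0.31391396 0.35479339] [-1.79766469e+02  1.22744005e-01  8.61244977e+01] [0.61138206 0.70204819 0.4888664 ] 0.09138565154282058
table -3.441462424563779e-05
bottle [0.50382698 0.0806569  0.03125101] yaw 85.38868252038544 base [0.49853413 0.36437829 0.03125101] cap [0.50985234 0.50470362 0.03125101] top z 0.06453353901698644Traceback (most recent call last):
  File "bt.py", line 11, in <module>
    r=m&((h[:,0]<8)|(h[:,0]>172))&(h[:,1]>130);tr=(W[r]-o)@d;tr=tr[tr>.05];print("cap t",np.percentile(tr,[2,98]))
                                                                                         ~~~~~~~~~~~~~^^^^^^^^^^^
    return _quantile_unchecked(
        a, q, axis, out, overwrite_input, method, keepdims, weights)
    return _ureduce(a,
                    func=_quantile_ureduce_func,
    ...<5 lines>...
                    overwrite_input=overwrite_input,
                    method=method)
    r = func(a, **kwargs)
    result = _quantile(arr,
                       quantiles=q,
    ...<2 lines>...
                       out=out,
                       weights=wgt)
    slices_having_nans = np.isnan(arr[-1, ...])
                                  ~~~^^^^^^^^^
IndexError: index -1 is out of bounds for axis 0 with size 0
```

View pics/w3.png

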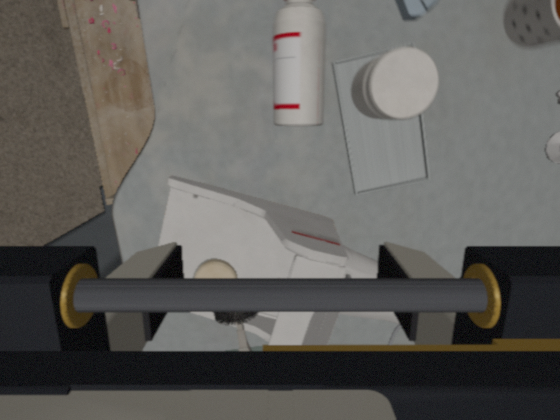

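The wrist view shows the bottle with its base end at (298,125) and its neck cut off at the top. The tray's free-half corners are at (355,192) and (428,177).

Run:
```python
import numpy as np
from h import *
d=optics.camera("wrist");E=np.asarray(d["extrinsics"])
P=[]
for u,v in((334,62),(355,192),(428,177)):
    r=E[:3,:3]@[(u-d["cx"])/d["fx"],(v-d["cy"])/d["fy"],1];p=E[:3,3]+r*(.014-E[2,3])/r[2];P.append(p);print((u,v),p.round(4))
P=np.array(P);print("far-side edge len",np.linalg.norm(P[2]-P[1]),"dir",np.degrees(np.arctan2(*(P[2]-P[1])[1::-1])),"long",np.linalg.norm(P[0]-P[1]))
f=np.load("wrist.npz");W=f["W"];j=W[(W[...,2]>.1)&(W[...,2]<.115)&(W[...,0]>.54)&(W[...,1]>.3)];print("jar",j.mean(0))
```

```text
(334, 62) [0.5496 0.4385 0.014 ]
(355, 192) [0.5744 0.265  0.014 ]
(428, 177) [0.6763 0.2798 0.014 ]
far-side edge len 0.10291051838490997 dir 8.240065289861922 long 0.17527887508485127
jar [0.60906681 0.4002469  0.10862548]
```

{"api": "carry_out", "payload": {"translation": [[0.027,0.003,0.026],[0.027,0.003,0.026],[0.027,0.003,0.026],[0.027,0.003,0.026],[0.027,0.003,0.026],[0.027,0.003,0.026],[0.027,0.003,0.026],[0.027,0.003,0.026]], "spin": [0,0,0,0,0,0,0,0], "gripper": [-1,-1,-1,-1,-1,-1,-1,-1]}}

```text
time: 7.5
eef_pos: [0.5137, 0.5278, 0.1462]
orientation: [-179.9, 0.1, 85.1]
wrist_force: [0.4, -0.1, -0.1]
opening: 0.0917
finger_force: 0.0
```

{"api": "carry_out", "payload": {"translation": [[0.0005,-0.002,0.025],[0,0,0.025],[0,0,0.025],[0,0,0.025],[0,0,0.015],[0,0,0.012],[0,0,0],[0,0,0]], "spin": [0,0,0,0,0,0,0,0], "gripper": [-1,-1,-1,-1,-1,-1,-1,-1]}}

```text
time: 8.3
eef_pos: [0.5127, 0.5279, 0.0229]
orientation: [180.0, -0.0, 85.3]
wrist_force: [-0.1, -0.4, -0.1]
opening: 0.092
finger_force: 0.0
```

{"api": "carry_out", "payload": {"translation": [[0,0,0],[0,0,0],[0,0,0],[0,0,0],[0,0,0],[0,0,0],[0,0,0],[0,0,0]], "spin": [0,0,0,0,0,0,0,0], "gripper": [0,0.2,0.5,1,1,1,1,1]}}

```text
time: 9.1
eef_pos: [0.5124, 0.5276, 0.0222]
orientation: [180.0, 0.0, 85.4]
wrist_force: [-0.4, -0.0, -0.2]
opening: 0.0386
finger_force: 30.0
```

{"api": "carry_out", "payload": {"translation": [[-0.0028,0,-0.0108],[-0.0028,0,-0.0108],[-0.0041,0,-0.0102],[-0.0041,0,-0.0102],[-0.0054,0,-0.0095],[-0.0054,0,-0.0095],[-0.0067,0,-0.0087],[-0.0067,0,-0.0087]], "spin": [0,0,0,0,0,0,0,0], "gripper": [1,1,1,1,1,1,1,1]}}

```text
time: 9.9
eef_pos: [0.5093, 0.489, 0.1014]
orientation: [-180.0, 0.0, 85.4]
wrist_force: [-0.0, 0.5, -3.0]
opening: 0.0389
finger_force: 30.0
```

Run:
```python
from h import *
d,W=snap("scene","pics/s2.png")
p=cv2.imread("pics/s2.png")[280:420,100:300]; cv2.imwrite("pics/s2c.png",cv2.resize(p,None,fx=3,fy=3))
```

```text
(no output)
```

View pics/s2c.png

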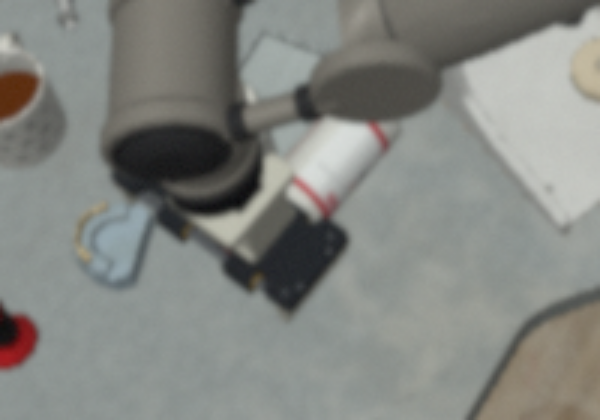

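The bottle is coming up, its body at (340,160) in the crop. I'll measure its tilt from depth.

```bash
cat > tilt.py <<'E'
from h import *
from scipy.optimize import least_squares
import sys
y0,y1=float(sys.argv[1]),float(sys.argv[2])
for n in("scene","top"):
    d,W=snap(n);h=cv2.cvtColor(d["pixels"],cv2.COLOR_RGB2HSV).astype(int)
    m=(W[...,0]>.44)&(W[...,0]<.55)&(W[...,1]>y0)&(W[...,1]<y1)&(W[...,2]>.006)&(W[...,2]<.16)&(h[...,2]>110)&((h[...,1]<45)|(h[...,0]<8)|(h[...,0]>172))
    q=W[m]
    if len(q)<60: print(n,len(q));continue
    def fn(p):
        v=np.array([np.cos(p[0])*.08,np.cos(p[0]),np.sin(p[0])]);v/=np.linalg.norm(v);r=q-np.array([p[1],q[:,1].mean(),p[2]]);return np.linalg.norm(r-np.outer(r@v,v),axis=1)-.032
    for t0 in(.1,.5,1,1.5):
        s=least_squares(fn,[t0,.5,.06],loss="soft_l1",f_scale=.003);print(n,len(q),np.degrees(s.x[0]).round(1),s.x[1:].round(3),"ymean",q[:,1].mean().round(3),"cost",s.cost.round(5), "zmin",np.percentile(q[:,2],2).round(3))
E
python3 tilt.py .32 .46
```

```text
scene 816 6.6 [0.472 0.157] ymean 0.39 cost 0.02307 zmin 0.007
scene 816 2.8 [0.502 0.108] ymean 0.39 cost 0.00809 zmin 0.007
scene 816 63.6 [0.497 0.128] ymean 0.39 cost 0.02064 zmin 0.007
scene 816 74.3 [0.492 0.128] ymean 0.39 cost 0.02059 zmin 0.007
top 957 1.9 [0.493 0.161] ymean 0.389 cost 0.02487 zmin 0.009
top 957 2.0 [0.5   0.105] ymean 0.389 cost 0.00764 zmin 0.009
top 957 39.4 [0.5   0.128] ymean 0.389 cost 0.0242 zmin 0.009
top 957 39.4 [0.5   0.128] ymean 0.389 cost 0.0242 zmin 0.009
```

The fit shows the bottle still level, at about 2° and 0.108 m up. The pads held it rigidly, so it didn't pivot. I'll put it back down and try a lighter grip using the closure command.

{"api": "carry_out", "payload": {"translation": [[0.007,0,0.013],[0.007,0,0.014],[0.006,0,0.014],[0.006,0,0.014],[0.006,0,0.013],[0.006,0,0.009],[0,0,0],[0,0,0]], "spin": [0,0,0,0,0,0,0,0], "gripper": [1,1,1,1,1,1,1,1]}}

```text
time: 10.85
eef_pos: [0.5125, 0.5279, 0.0238]
orientation: [180.0, -0.0, 85.4]
wrist_force: [-0.3, 0.2, -1.6]
opening: 0.0389
finger_force: 30.0
```

{"api": "carry_out", "payload": {"translation": [[0,0,0],[0,0,0],[0,0,0],[0,0,0],[0,0,0],[0,0,0],[0,0,0],[0,0,0]], "spin": [0,0,0,0,0,0,0,0], "gripper": [0.2,0.2,0.2,0.2,0.2,0.2,0.2,0.2]}}

```text
time: 11.65
eef_pos: [0.5124, 0.5276, 0.0236]
orientation: [180.0, 0.0, 85.4]
wrist_force: [-0.2, 0.7, -1.8]
opening: 0.0388
finger_force: 30.0
```

{"api": "carry_out", "payload": {"translation": [[0,0,0],[0,0,0],[0,0,0],[0,0,0],[0,0,0],[0,0,0],[0,0,0],[0,0,0]], "spin": [0,0,0,0,0,0,0,0], "gripper": [0.17,0.17,0.17,0.17,0.17,0.17,0.17,0.17]}}

```text
time: 12.45
eef_pos: [0.5124, 0.5276, 0.0236]
orientation: [-180.0, 0.0, 85.4]
wrist_force: [0.5, -0.9, -1.8]
opening: 0.0388
finger_force: 30.0
```

{"api": "carry_out", "payload": {"translation": [[0,0,0],[0,0,0],[0,0,0],[0,0,0],[0,0,0],[0,0,0],[0,0,0],[0,0,0]], "spin": [0,0,0,0,0,0,0,0], "gripper": [0.155,0.155,0.155,0.155,0.155,0.155,0.155,0.155]}}

```text
time: 13.25
eef_pos: [0.5124, 0.5276, 0.0236]
orientation: [-180.0, 0.0, 85.4]
wrist_force: [0.4, 1.4, -2.1]
opening: 0.039
finger_force: 20.7
```

The grip force does follow the closure near contact, so I'll try for about 8 N.

{"api": "carry_out", "payload": {"translation": [[0,0,0],[0,0,0],[0,0,0],[0,0,0],[0,0,0],[0,0,0],[0,0,0],[0,0,0]], "spin": [0,0,0,0,0,0,0,0], "gripper": [0.147,0.147,0.147,0.147,0.147,0.147,0.147,0.147]}}

```text
time: 14.05
eef_pos: [0.5124, 0.5276, 0.0236]
orientation: [-180.0, 0.0, 85.4]
wrist_force: [-0.2, 0.1, -1.1]
opening: 0.0392
finger_force: 9.2
```

{"api": "carry_out", "payload": {"translation": [[0,0,0],[-0.0028,0,-0.0105],[-0.0028,0,-0.0105],[-0.0041,0,-0.0102],[-0.0041,0,-0.0102],[-0.0054,0,-0.0095],[-0.0054,0,-0.0095],[0,0,0]], "spin": [0,0,0,0,0,0,0,0], "gripper": [0.145,0.145,0.145,0.145,0.145,0.145,0.145,0.145]}}

```text
time: 14.85
eef_pos: [0.5112, 0.5028, 0.0863]
orientation: [179.9, -0.1, 85.3]
wrist_force: [-0.4, 1.6, -0.2]
opening: 0.0392
finger_force: 6.9
```

```bash
python3 tilt.py .32 .48 | grep -v "cost 0.0[12]"
```

```text
scene 812 24.1 [0.502 0.048] ymean 0.397 cost 0.00286 zmin 0.008
scene 812 24.1 [0.502 0.048] ymean 0.397 cost 0.00286 zmin 0.008
top 927 21.8 [0.502 0.05 ] ymean 0.408 cost 0.00637 zmin 0.008
top 927 21.8 [0.502 0.05 ] ymean 0.408 cost 0.00637 zmin 0.008
top 927 21.8 [0.502 0.05 ] ymean 0.408 cost 0.00637 zmin 0.008
```

It pivots as planned, at about 23°. I'll carry on along the arc.

{"api": "carry_out", "payload": {"translation": [[-0.0067,0,-0.0087],[-0.0067,0,-0.0087],[-0.0077,0,-0.0078],[-0.0077,0,-0.0078],[-0.0087,0,-0.0067],[-0.0087,0,-0.0067],[0,0,0],[0,0,0]], "spin": [0,0,0,0,0,0,0,0], "gripper": [0.145,0.145,0.145,0.145,0.145,0.145,0.145,0.145]}}

```text
time: 15.75
eef_pos: [0.5071, 0.4571, 0.1311]
orientation: [179.9, -0.1, 85.3]
wrist_force: [0.1, 1.8, 1.0]
opening: 0.039
finger_force: 7.1
```

{"api": "carry_out", "payload": {"translation": [[-0.0094,0,-0.0055],[-0.0094,0,-0.0055],[-0.01,0,-0.0042],[-0.01,0,-0.0042],[-0.0106,0,-0.0029],[-0.0106,0,-0.0029],[0,0,0],[0,0,0]], "spin": [0,0,0,0,0,0,0,0], "gripper": [0.145,0.145,0.145,0.145,0.145,0.145,0.145,0.145]}}

```text
time: 16.55
eef_pos: [0.5019, 0.3969, 0.1558]
orientation: [180.0, -0.0, 85.3]
wrist_force: [-0.2, 0.8, 1.8]
opening: 0.0394
finger_force: 6.6
```

```bash
python3 tilt.py .28 .45 | grep -v "cost 0.0[12]"
```

```text
scene 143 50.3 [0.492 0.055] ymean 0.391 cost 0.00463 zmin 0.006
scene 143 50.3 [0.492 0.055] ymean 0.391 cost 0.00463 zmin 0.006
scene 143 50.3 [0.492 0.055] ymean 0.391 cost 0.00463 zmin 0.006
scene 143 86.8 [0.498 0.396] ymean 0.391 cost 0.0048 zmin 0.006
top 145 85.7 [0.509 0.444] ymean 0.362 cost 0.00245 zmin 0.006
top 145 59.9 [0.495 0.075] ymean 0.362 cost 0.00138 zmin 0.006
top 145 59.9 [0.495 0.075] ymean 0.362 cost 0.00138 zmin 0.006
top 145 59.9 [0.495 0.075] ymean 0.362 cost 0.00138 zmin 0.006
```

{"api": "carry_out", "payload": {"translation": [[-0.0108,0,-0.0016],[-0.0108,0,-0.0014],[-0.0109,0,0],[-0.0109,0,0],[-0.0109,0,0.0013],[-0.0109,0,0.0014],[0,0,0],[0,0,0]], "spin": [0,0,0,0,0,0,0,0], "gripper": [0.145,0.145,0.145,0.145,0.145,0.145,0.145,0.145]}}

```text
time: 17.45
eef_pos: [0.4965, 0.3314, 0.1561]
orientation: [-180.0, 0.0, 85.3]
wrist_force: [-1.5, -0.1, 6.7]
opening: 0.0394
finger_force: 6.8
```

Run:
```python
from h import *
d,W=snap("scene","pics/s3.png")
d2,W2=snap("wrist","pics/w4.png")
a=cv2.imread("pics/s3.png")[250:400,130:330];b=cv2.imread("pics/w4.png")
cv2.imwrite("pics/sw.png",np.hstack([cv2.resize(a,(400,300)),cv2.resize(b,(400,300))]))
for w in(W,W2):
  for z in range(10,150,20):
    m=(w[...,0]>.45)&(w[...,0]<.55)&(w[...,1]>.27)&(w[...,1]<.41)&(abs(w[...,2]-z/1000)<.01);q=w[m]
    if len(q)>8: print(z,len(q),q[:,:2].min(0).round(3),q[:,:2].max(0).round(3))
```

```text
10 597 [0.45 0.27] [0.549 0.41 ]
30 70 [0.464 0.321] [0.514 0.367]
50 78 [0.464 0.314] [0.515 0.366]
70 78 [0.463 0.32 ] [0.512 0.367]
90 81 [0.464 0.326] [0.514 0.366]
110 85 [0.463 0.326] [0.517 0.367]
130 189 [0.464 0.326] [0.524 0.366]
10 3816 [0.45  0.278] [0.55 0.41]
30 195 [0.471 0.348] [0.525 0.365]
50 233 [0.471 0.348] [0.525 0.365]
70 299 [0.468 0.347] [0.525 0.365]
90 399 [0.468 0.347] [0.525 0.365]
110 697 [0.465 0.329] [0.528 0.365]
130 4150 [0.466 0.326] [0.528 0.365]
```

View pics/sw.png

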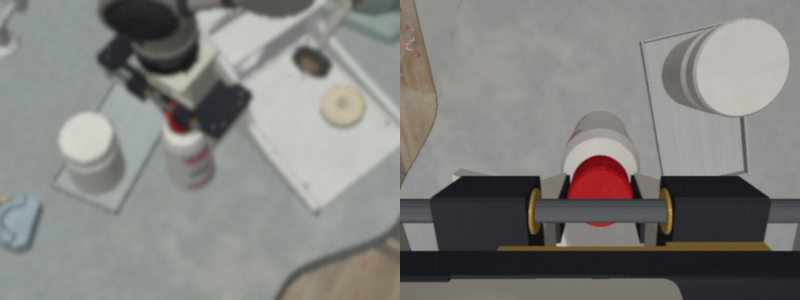

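The two crops show the bottle standing upright, at (187,150) on the left and (600,150) on the right. Its front edge stays at y = 0.366 from 30 to 130 mm, so it is vertical. I'll firm the grip, lift and carry it to the tray.

{"api": "carry_out", "payload": {"translation": [[0,0,0],[0,0,0],[0,0,0],[0,0,0],[0,0,-0.008],[0,0,-0.012],[0,0,-0.015],[0,0,0]], "spin": [0,0,0,0,0,0,0,0], "gripper": [0.15,0.16,0.2,0.2,0.2,0.2,0.2,0.2]}}

```text
time: 18.35
eef_pos: [0.4975, 0.3328, 0.1932]
orientation: [179.8, -0.1, 85.4]
wrist_force: [0.3, 1.0, -1.6]
opening: 0.0384
finger_force: 30.0
```

{"api": "carry_out", "payload": {"translation": [[0,0.01,0],[-0.001,0.02,0],[-0.001,0.022,0],[-0.001,0.024,0],[-0.001,0.022,0],[-0.001,0.016,0],[0,0.009,0],[0,0,0]], "spin": [0,0,0,0,0,0,0,0], "gripper": [0.2,0.2,0.2,0.2,0.2,0.2,0.2,0.2]}}

```text
time: 19.15
eef_pos: [0.6195, 0.3167, 0.1894]
orientation: [-179.9, 0.1, 85.3]
wrist_force: [-0.3, 0.5, -2.4]
opening: 0.0385
finger_force: 30.0
```

Run:
```python
from h import *
s=ctrl.observe();print(s["eef_pos"],s["wrist_force"],s["opening"])
for n in("scene","wrist"):
  d,w=snap(n,f"pics/{n}5.png")
  for z in range(40,200,20):
    m=(w[...,0]>.57)&(w[...,0]<.68)&(w[...,1]>.27)&(w[...,1]<.357)&(abs(w[...,2]-z/1000)<.01);q=w[m]
    if len(q)>8: print(n,z,len(q),np.percentile(q[:,:2],2,0).round(3),np.percentile(q[:,:2],98,0).round(3))
  j=w[(w[...,0]>.56)&(w[...,0]<.66)&(w[...,1]>.365)&(w[...,1]<.45)&(w[...,2]>.1)&(w[...,2]<.113)];print("jar",j.mean(0) if len(j) else 0)
cv2.imwrite("pics/sw5.png",np.hstack([cv2.resize(cv2.imread("pics/scene5.png")[250:400,100:300],(400,300)),cv2.resize(cv2.imread("pics/wrist5.png"),(400,300))]))
```

```text
[0.61952037 0.31666451 0.18944114] [-0.34159139  0.49644251 -2.41429234] 0.03848984265391204
scene 40 45 [0.587 0.309] [0.611 0.35 ]
scene 60 67 [0.587 0.301] [0.623 0.351]
scene 80 85 [0.586 0.303] [0.631 0.352]
scene 100 90 [0.587 0.302] [0.634 0.351]
scene 120 94 [0.587 0.305] [0.63  0.352]
scene 140 88 [0.587 0.308] [0.63  0.351]
scene 160 151 [0.588 0.32 ] [0.644 0.351]
scene 180 68 [0.594 0.321] [0.64  0.345]
jar [0.60833203 0.40272871 0.10857375]
wrist 40 101 [0.597 0.337] [0.646 0.352]
wrist 60 195 [0.596 0.338] [0.645 0.352]
wrist 80 240 [0.596 0.338] [0.645 0.352]
wrist 100 291 [0.596 0.338] [0.645 0.351]
wrist 120 388 [0.595 0.336] [0.645 0.351]
wrist 140 515 [0.594 0.335] [0.645 0.351]
wrist 160 3694 [0.591 0.318] [0.648 0.35 ]
wrist 180 1204 [0.6   0.321] [0.639 0.34 ]
jar [0.61090785 0.40072436 0.10862069]
```

View pics/sw5.png

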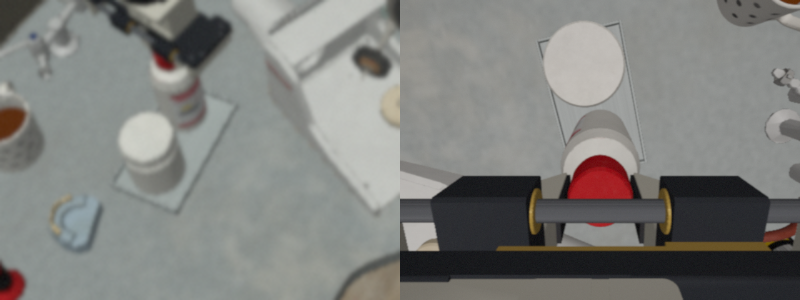

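The bottle hangs vertical over the free half of the tray, at (185,105) on the left, 81 mm from the jar. I'll lower it gently.

{"api": "carry_out", "payload": {"translation": [[0,0,0.006],[0,0,0.006],[0,0,0.005],[0,0,0.004],[0,0,0.002],[0,0,0.001],[0,0,0.001],[0,0,0]], "spin": [0,0,0,0,0,0,0,0], "gripper": [0.2,0.2,0.2,0.2,0.2,0.2,0.2,0.2]}}

```text
time: 20.05
eef_pos: [0.6188, 0.3173, 0.166]
orientation: [180.0, 0.0, 85.4]
wrist_force: [-0.7, -0.7, -2.0]
opening: 0.0386
finger_force: 30.0
```

{"api": "carry_out", "payload": {"translation": [[0,0,0.001],[0,0,0.001],[0,0,0.001],[0,0,0],[0,0,0],[0,0,0],[0,0,0],[0,0,0]], "spin": [0,0,0,0,0,0,0,0], "gripper": [0.2,0.2,0.2,0.2,0.2,0.2,0.2,0.2]}}

```text
time: 20.85
eef_pos: [0.6187, 0.3173, 0.163]
orientation: [180.0, 0.0, 85.4]
wrist_force: [-0.2, -0.4, -2.6]
opening: 0.0386
finger_force: 30.0
```

{"api": "carry_out", "payload": {"translation": [[0,0,0.0005],[0,0,0.0005],[0,0,0.0005],[0,0,0.0005],[0,0,0],[0,0,0],[0,0,0],[0,0,0]], "spin": [0,0,0,0,0,0,0,0], "gripper": [0.2,0.2,0.2,0.2,0.2,0.2,0.2,0.2]}}

```text
time: 21.65
eef_pos: [0.6187, 0.3173, 0.161]
orientation: [180.0, 0.0, 85.4]
wrist_force: [0.6, 0.7, -2.1]
opening: 0.0387
finger_force: 30.0
```

{"api": "carry_out", "payload": {"translation": [[0,0,0.0005],[0,0,0.0005],[0,0,0],[0,0,0],[0,0,0],[0,0,0],[0,0,0],[0,0,0]], "spin": [0,0,0,0,0,0,0,0], "gripper": [0.2,0.2,0.2,0.2,0.2,0.2,0.2,0.2]}}

```text
time: 22.45
eef_pos: [0.6187, 0.3173, 0.16]
orientation: [-180.0, 0.0, 85.4]
wrist_force: [-0.1, -0.3, -2.2]
opening: 0.0386
finger_force: 30.0
```

{"api": "carry_out", "payload": {"translation": [[0,0,0.0005],[0,0,0],[0,0,0.0005],[0,0,0],[0,0,0.0005],[0,0,0],[0,0,0],[0,0,0]], "spin": [0,0,0,0,0,0,0,0], "gripper": [0.2,0.2,0.2,0.2,0.2,0.2,0.2,0.2]}}

```text
time: 23.25
eef_pos: [0.6188, 0.3174, 0.1591]
orientation: [180.0, -0.0, 85.4]
wrist_force: [-0.8, -0.8, 4.2]
opening: 0.0386
finger_force: 30.0
```

It's down. I'll ease the grip off slowly, open, and rise straight up.

{"api": "carry_out", "payload": {"translation": [[0,0,-0.0004],[0,0,0],[0,0,0],[0,0,0],[0,0,0],[0,0,0],[0,0,0],[0,0,0]], "spin": [0,0,0,0,0,0,0,0], "gripper": [0.155,0.15,0.145,0.14,0.12,0.05,-0.2,-0.2]}}

```text
time: 24.05
eef_pos: [0.6187, 0.3172, 0.1585]
orientation: [-180.0, 0.0, 85.4]
wrist_force: [-0.6, -0.2, -0.2]
opening: 0.0535
finger_force: 0.0
```

{"api": "carry_out", "payload": {"translation": [[0,0,0],[0,0,-0.01],[0,0,-0.02],[0,0,-0.03],[0,0,-0.04],[0,0,-0.05],[0,0,-0.05],[0,0,0]], "spin": [0,0,0,0,0,0,0,0], "gripper": [-0.5,-0.5,-0.5,-0.5,-0.5,-1,-1,-1]}}

```text
time: 24.85
eef_pos: [0.6201, 0.3179, 0.3694]
orientation: [179.1, -0.4, 85.4]
wrist_force: [0.3, 0.2, 0.6]
opening: 0.0881
finger_force: 0.0
```

Run:
```python
from h import *
for n in("scene","top","wrist"):
  d,w=snap(n,f"pics/{n}6.png")
  for z in(60,100,140):
    m=(w[...,0]>.57)&(w[...,0]<.68)&(w[...,1]>.27)&(w[...,1]<.357)&(abs(w[...,2]-z/1000)<.015);q=w[m]
    if len(q)>8: print(n,z,len(q),np.percentile(q[:,:2],2,0).round(3),np.percentile(q[:,:2],98,0).round(3))
  t=w[(w[...,0]>.57)&(w[...,0]<.68)&(w[...,1]>.27)&(w[...,1]<.36)&(w[...,2]>.165)&(w[...,2]<.19)];print(n,"cap top",t.mean(0) if len(t) else 0)
  j=w[(w[...,0]>.56)&(w[...,0]<.66)&(w[...,1]>.365)&(w[...,1]<.45)&(w[...,2]>.1)&(w[...,2]<.113)];print("jar",j.mean(0) if len(j) else 0)
```

```text
scene 60 105 [0.586 0.303] [0.62  0.351]
scene 100 133 [0.585 0.303] [0.63  0.352]
scene 140 249 [0.586 0.294] [0.638 0.349]
scene cap top [0.6138391  0.32083146 0.17606535]
jar [0.60862268 0.40245393 0.10863768]
top 60 43 [0.585 0.287] [0.629 0.32 ]
top 100 43 [0.584 0.287] [0.627 0.314]
top 140 105 [0.591 0.288] [0.643 0.311]
top cap top [0.61782525 0.30690793 0.17522035]
jar 0
wrist 60 88 [0.594 0.334] [0.647 0.352]
wrist 100 119 [0.594 0.334] [0.646 0.351]
wrist 140 1105 [0.589 0.3  ] [0.646 0.348]
wrist cap top [0.61688988 0.3193038  0.17681581]
jar [0.61071543 0.40047805 0.10860231]
```

The bottle stands upright at about (0.618, 0.319), with its top at 0.176, and the jar hasn't moved. I'll go back to the mushroom.

{"api": "carry_out", "payload": {"translation": [[0,0,0],[0,0,0],[0,0,0],[0,0,0],[0,0,0],[0,0,0],[0,0,0],[0,0,0]], "spin": [0.144,0.144,0.144,0.144,0.144,0.142,0,0], "gripper": [-1,-1,-1,-1,-1,-1,-1,-1]}}

```text
time: 25.8
eef_pos: [0.6185, 0.3172, 0.3575]
orientation: [-180.0, 0.1, 36.2]
wrist_force: [0.1, -0.7, 0.0]
opening: 0.0916
finger_force: 0.0
```

{"api": "carry_out", "payload": {"translation": [[-0.0372,0.0272,0],[-0.0372,0.0272,0],[-0.0372,0.0272,0],[-0.0372,0.0272,0],[-0.0372,0.0272,0],[-0.0372,0.0272,0],[-0.0372,0.0272,0],[-0.0372,0.0272,0]], "spin": [0,0,0,0,0,0,0,0], "gripper": [-1,-1,-1,-1,-1,-1,-1,-1]}}

```text
time: 26.6
eef_pos: [0.5045, -0.0351, 0.3586]
orientation: [-180.0, 0.0, 36.2]
wrist_force: [0.6, -1.1, -0.1]
opening: 0.0917
finger_force: 0.0
```

{"api": "carry_out", "payload": {"translation": [[-0.0372,0.0272,0],[-0.0372,0.0272,0],[-0.0372,0.0272,0],[-0.0372,0.0272,0],[-0.0372,0.0272,0],[-0.0372,0.0272,0],[0,0,0],[0,0,0]], "spin": [0,0,0,0,0,0,0,0], "gripper": [-1,-1,-1,-1,-1,-1,-1,-1]}}

```text
time: 27.4
eef_pos: [0.4203, -0.2972, 0.3583]
orientation: [-179.9, -0.0, 36.0]
wrist_force: [0.3, -0.4, -0.4]
opening: 0.0924
finger_force: 0.0
```

Run:
```python
from h import *
W=np.load("top.npz")["W"]
for x in np.arange(.44,.62,.03): print(round(x,2),[ (round(float(y),2),round(float(np.nanmax(W[...,2][(abs(W[...,0]-x)<.015)&(abs(W[...,1]-y)<.025)],initial=-1)),3)) for y in np.arange(-.45,-.15,.05)])
s=ctrl.observe();print(s["eef_pos"],s["orientation"],s["joint_pos"].round(1))
```

```text
0.44 [(-0.45, 0.046), (-0.4, 0.034), (-0.35, 0.074), (-0.3, 0.075), (-0.25, 0.01), (-0.2, 0.179), (-0.15, 0.197)]
0.47 [(-0.45, 0.049), (-0.4, 0.012), (-0.35, 0.078), (-0.3, 0.075), (-0.25, 0.038), (-0.2, 0.161), (-0.15, 0.186)]
0.5 [(-0.45, 0.047), (-0.4, 0.008), (-0.35, 0.069), (-0.3, 0.04), (-0.25, 0.03), (-0.2, 0.01), (-0.15, 0.165)]
0.53 [(-0.45, 0.018), (-0.4, 0.008), (-0.35, 0.082), (-0.3, 0.087), (-0.25, 0.015), (-0.2, 0.009), (-0.15, 0.009)]
0.56 [(-0.45, 0.021), (-0.4, 0.008), (-0.35, 0.093), (-0.3, 0.095), (-0.25, 0.013), (-0.2, 0.008), (-0.15, 0.01)]
0.59 [(-0.45, 0.02), (-0.4, 0.024), (-0.35, 0.101), (-0.3, 0.103), (-0.25, 0.008), (-0.2, 0.009), (-0.15, 0.014)]
[ 0.42034438 -0.29723394  0.35831138] [-1.79920104e+02 -6.71982325e-03  3.59663022e+01] [-43.8  14.7  73.7   0.   91.7  10.2]
```

{"api": "carry_out", "payload": {"translation": [[-0.0172,0.014,0.03],[-0.0171,0.014,0.04],[0,0,0.04],[0,0,0.04],[0,0,0.04],[0,0,0.04],[0,0,0],[0,0,0]], "spin": [0,0,0,0,0,0,0,0], "gripper": [-1,-1,-1,-1,-1,-1,-1,-1]}}

```text
time: 28.2
eef_pos: [0.4104, -0.3387, 0.1297]
orientation: [-180.0, -0.0, 36.1]
wrist_force: [-0.5, 0.3, 1.5]
opening: 0.0921
finger_force: 0.0
```

```bash
python3 wr.py pics/w7.png; python3 head.py
```

```text
[[0.59, -0.78, -0.209, 0.467], [-0.807, -0.57, -0.153, -0.297], [-0.0, 0.259, -0.966, 0.288], [0.0, 0.0, 0.0, 1.0]]
28.25 [ 0.41090331 -0.33961832  0.13088261] [ 1.79843326e+02 -2.25086346e-02  3.60855507e+01] [-0.11219292  0.15315877  1.01366991] 0.09216596940943941
[-0.13782415 -0.05036875  0.98917516] 8.438028038486127 -159.92483363941793 5550
2333 [0.0017 0.0085 0.0114 0.0139 0.0153 0.0164]
top mean [ 0.41046884 -0.33881486  0.07169296] 1584 minmax [ 0.3926803  -0.35859939  0.06584433] [ 0.4243021  -0.3217492   0.07655445]
```

{"api": "carry_out", "payload": {"translation": [[0,0,0.02],[0,0,0.02],[0,0,0.02],[0,0,0.012],[0,0,0.008],[0,0,0],[0,0,0],[0,0,0]], "spin": [0,0,0,0,0,0,0,0], "gripper": [-1,-1,-1,-1,-1,-1,-1,-1]}}

```text
time: 29.05
eef_pos: [0.4101, -0.3401, 0.0499]
orientation: [179.9, -0.0, 36.0]
wrist_force: [0.4, 1.0, 0.8]
opening: 0.0916
finger_force: 0.0
```

{"api": "carry_out", "payload": {"translation": [[0,0,0],[0,0,0],[0,0,0],[0,0,0],[0,0,0],[0,0,0],[0,0,0],[0,0,0]], "spin": [0,0,0,0,0,0,0,0], "gripper": [0,0.1,0.2,1,1,1,1,1]}}

```text
time: 29.85
eef_pos: [0.4092, -0.3398, 0.05]
orientation: [180.0, 0.0, 35.9]
wrist_force: [-4.3, -0.8, 11.0]
opening: 0.0386
finger_force: 34.4
```

{"api": "carry_out", "payload": {"translation": [[0,0,0],[0,0,0],[0,0,0],[0,0,0],[0,0,0],[0,0,0],[0,0,0],[0,0,0]], "spin": [0.08,0.08,0.08,0.08,0.08,0.08,0.08,0.08], "gripper": [1,1,1,1,1,1,1,1]}}

```text
time: 30.65
eef_pos: [0.409, -0.3413, 0.0506]
orientation: [179.8, 0.0, -0.7]
wrist_force: [-8.3, -6.4, 16.2]
opening: 0.0389
finger_force: 36.4
```

{"api": "carry_out", "payload": {"translation": [[0,0,0],[0,0,0],[0,0,0],[0,0,0],[0,0,0],[0,0,0],[0,0,0],[0,0,0]], "spin": [0,0,0,0,0,0,0,0], "gripper": [-1,-1,-1,-1,-1,-1,-1,-1]}}

```text
time: 31.45
eef_pos: [0.4098, -0.3487, 0.0534]
orientation: [179.0, -0.2, -0.6]
wrist_force: [-16.5, -27.5, 19.9]
opening: 0.091
finger_force: 15.1
```

{"api": "carry_out", "payload": {"translation": [[0,0,-0.02],[0,0,-0.03],[0,0,-0.04],[0,0,-0.045],[-0.02,0,-0.045],[-0.02,0,0],[-0.015,0,0],[0,0,0]], "spin": [0,-0.1,-0.1,-0.1,-0.08,0,0,0], "gripper": [-1,-1,-1,-1,-1,-1,-1,-1]}}

```text
time: 32.25
eef_pos: [0.356, -0.3576, 0.2281]
orientation: [-179.9, 0.1, 21.0]
wrist_force: [-1.7, 0.6, 0.2]
opening: 0.0917
finger_force: 0.0
```

```bash
python3 wr.py pics/w8.png; python3 head.py
python3 - <<'E'
from h import *
for n in("scene","top"):
  d,w=snap(n,f"pics/{n}8.png")
  for k,(x0,x1,y0,y1,z0,z1) in {"cap":(.57,.68,.27,.36,.165,.19),"jar":(.56,.66,.365,.45,.1,.113),"pot":(.42,.53,-.55,-.43,.035,.048)}.items():
    q=w[(w[...,0]>x0)&(w[...,0]<x1)&(w[...,1]>y0)&(w[...,1]<y1)&(w[...,2]>z0)&(w[...,2]<z1)];print(n,k,len(q),q.mean(0).round(4) if len(q) else 0)
E
```

```text
[[0.358, -0.901, -0.244, 0.422], [-0.934, -0.347, -0.091, -0.333], [-0.003, 0.26, -0.966, 0.386], [0.0, 0.0, 0.0, 1.0]]
32.3 [ 0.35679158 -0.35734667  0.22782914] [-1.79840736e+02  2.58657115e-02  2.09675355e+01] [-0.36799468 -0.8160918  -0.81127804] 0.09217305213811115
[-0.46072116 -0.18065872  0.868964  ] 29.661527929565736 -158.5887813946489 4086
1441 [0.022  0.0328 0.0356 0.0366 0.0373 0.038 ]
top mean [ 0.40158035 -0.34257915  0.07676303] 1107 minmax [ 0.38288983 -0.36221531  0.0642563 ] [ 0.41816875 -0.3237701   0.08429611]
scene cap 172 [0.6143 0.3206 0.1769]
scene jar 543 [0.6087 0.4021 0.1087]
scene pot 205 [ 0.4775 -0.4857  0.0416]
top cap 147 [0.614  0.3167 0.1756]
top jar 424 [0.6078 0.399  0.1072]
top pot 46 [ 0.4986 -0.4777  0.0405]
```

The mushroom is out, with its top 36–37 mm from the face. The bottle, jar and pot are where they should be. I'll idle for one call so the mushroom can turn back, then hand in.

{"api": "carry_out", "payload": {"translation": [[0,0,0],[0,0,0],[0,0,0],[0,0,0],[0,0,0],[0,0,0],[0,0,0],[0,0,0]], "spin": [0,0,0,0,0,0,0,0], "gripper": [-1,-1,-1,-1,-1,-1,-1,-1]}}

```text
time: 33.2
eef_pos: [0.3577, -0.3579, 0.2289]
orientation: [180.0, 0.0, 21.1]
wrist_force: [0.6, -0.0, -0.1]
opening: 0.092
finger_force: 0.0
```

```bash
python3 wr.py pics/w9.png; python3 head.py; python3 -c "
from bench import ctrl;print(ctrl.sign_off())"
```

```text
[[0.36, -0.901, -0.242, 0.423], [-0.933, -0.348, -0.093, -0.332], [-0.0, 0.259, -0.966, 0.387], [0.0, 0.0, 0.0, 1.0]]
33.25 [ 0.35774956 -0.35784141  0.22895608] [ 1.79991716e+02 -9.22868552e-04  2.10720102e+01] [ 0.17707897 -0.25212296  0.85964665] 0.092075896253187
[-0.46007732 -0.18070203  0.86929606] 29.623060610849645 -158.55686289876178 4058
1427 [0.0224 0.0328 0.0356 0.0365 0.0372 0.0379]
top mean [ 0.40152738 -0.34252106  0.0766807 ] 1113 minmax [ 0.38303642 -0.36284949  0.06391307] [ 0.41780161 -0.32406453  0.08403137]
the job is handed in; nothing more can be done
None
```

The job is handed in at 33 s: the stop was locked first, the bottle stands released in the tray beside the unmoved jar, the mushroom is back out and the pot hasn't moved; opening the fingers off the mushroom briefly read about 38 N at the wrist.

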